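# Lock the squeeze-tab cap onto the specimen chamber

## Task

Close the specimen chamber on the optical bench with its cap: pick the cap up by pinching its two orange tabs together, keep them squeezed while you lower it fully home into the metal ring on top of the chamber, then turn it clockwise (seen from above) until it meets its stop and let go, so that both tabs spring back out and lock it. Be gentle: squeeze no harder than needed, do not force the cap down or against the stop, and leave the oil bottle, the objective and the slide box undisturbed.

Things in the scene. Friction and masses are not known exactly. Their poses are not given: they have to be found in the camera images.
- cap: Loose light grey plug cap, about 0.16 kg, standing upright on the bench. Origin: centre of its underside, z up. Plug 48.6 mm in diameter, 30 mm high; its lowest 7 mm taper to 38 mm across at the underside. A dark crown (28 mm diameter) rises to 40 mm. Two orange spring tabs on its +x and -x sides. The cap is the same after a half turn.
- ears (a point): On the cap's axis, 41.5 mm above its underside, midway between the tabs' orange ears: where to pinch. Ears: 24 mm wide (along the cap's y), 5 mm thick, from 30.5 to 52.5 mm above the underside. Over their outer faces (along x) 54 mm when free, 42 mm when fully squeezed. Keep the fingertips 28 mm or more above the underside, to clear the ring.
- teeth (a point): On the cap's axis, 22.75 mm above its underside, at the height of the locking teeth: one orange tooth below each ear, 10 mm wide, from 19.5 to 26 mm above the underside. Each tip is 31 mm from the axis when free, 25 mm when its tab is fully squeezed.
- lug (a point): Outer end of one of the cap's two fixed steel lugs, 31 mm from its axis, 12 mm above its underside. Each is 10 mm wide and spans 8 to 16 mm above the underside. Seen from above they point 60 degrees clockwise from the cap's +x and -x. They pass the ring's lip only through its slots.
- tab_a (a joint): Inward travel (m) of the +x tab: 0 free, 0.006 fully squeezed. Its spring pushes out with 3 N when free and 9 N when fully squeezed. A grip of 15 to 20 N holds both tabs fully in and carries the cap; more than 45 N would damage them.
- tab_b (a joint): The same for the -x tab.
- chamber: Dark specimen chamber fixed to the bench: foot 110 x 110 x 10 mm, block 94 x 94 mm up to 60 mm, aluminium bayonet ring on top. Origin: centre of its underside on the bench, z up, x the direction from its window side to its back.
- port (a point): Centre of the port, on the chamber's top face, 60 mm above the bench: the underside of a fully home cap rests here. Once home, the cap turns 60 degrees clockwise (seen from above) to a firm stop; there its teeth face the slots and spring out into them when the tabs are let go (about 5 degrees of play). More than 35 N on ring or port is too much.
- rim (a point): Centre of the bayonet ring's top, 86 mm above the bench, 26 mm above the port. Ring: 80 mm outer diameter, round bore of 26 mm radius. Two slots 180 degrees apart, 16 mm wide, run outward through its lip. Their line lies along the chamber's x axis only within 11.5 degrees either way (clamped by hand, firmly); no reading tells: find it by feel or sight.
- lip (a point): Centre of the underside of the ring's lip, 18 mm above the port (the lip is 8 mm thick). Below it the lugs can turn. The cap enters with its x axis 60 degrees counter-clockwise (seen from above) of the slots' line, about 5 degrees of play, tabs squeezed (free teeth strike the lip). It is locked with its x axis along that line.
- oil: Amber bottle, 28 mm diameter, 62 mm high, standing; origin at the centre of its underside. Leave alone.
- objective: Steel microscope objective, 28 mm diameter, 46 mm high, standing; origin at the centre of its underside. Leave alone.
- slides: Blue slide box with a pale lid, 50 x 85 x 32 mm; origin at the centre of its underside. Leave alone.

How it is judged:
On the way, in this order (a step that is already met when the one before it is completed fails the run):
1. the cap is lifted off the bench with both tabs squeezed (height (world z) of cap above 0.02 m and value of joint each of tab_a, tab_b above 0.004 m), for 0.1 s.
2. the cap is fully home in the ring with both tabs squeezed (horizontal distance between cap and port below 0.004 m and z of cap in the frame of port below 0.0035 m and value of joint each of tab_a, tab_b above 0.004 m), for 0.1 s.
At the end, for the whole second after the job is handed in: The cap sits upright and fully home in the ring (underside within 3.5 mm of the port's height, axis within 4 mm of the port's centre, tilt under 0.08 rad), its x axis within 0.35 rad of the chamber's, both tabs sprung out to within 2.5 mm of free so that their teeth stand in the slots, at rest (horizontal distance between cap and port below 0.004 m and z of cap in the frame of port between -0.003 and 0.0035 m and angle between cap's own z axis and vertical below 0.08 rad and angle between the x axis of cap and the x axis of chamber, either way round below 0.35 rad and value of joint each of tab_a, tab_b below 0.0025 m and linear speed of cap below 0.01 m/s); the robot touches nothing.
It fails at once if the fingers squeeze or press the tabs with more than 45 N each (90 N together) (contact force between the fingers and cap above 90 N).
It fails at once if the cap is forced against the ring or chamber with more than 35 N (contact force between cap and chamber above 35 N).
It fails at once if the oil bottle is moved by more than 15 mm or tipped (distance of oil from where it was at the start of the episode above 0.015 m or angle between oil's own z axis and vertical above 0.3 rad).
It fails at once if the objective is moved by more than 15 mm or tipped (distance of objective from where it was at the start of the episode above 0.015 m or angle between objective's own z axis and vertical above 0.3 rad).
It fails at once if the slide box is moved by more than 15 mm (distance of slides from where it was at the start of the episode above 0.015 m).
It also fails if it takes over 61 s, if anything falls off the work surface, if the arm or the gripper's body presses on something with over 40 N, if the wrist force passes 120 N, or if a joint passes its speed limit or range.

## Robot

A 6-joint arm with a two-finger parallel gripper is mounted at the origin on the work surface. World frame = base frame: x ahead of the robot, y to its left, z up, the work surface at z = 0. Lengths are in m, angles in rad, forces in N, time in s.
With the tool pointing down it reaches from about 0.325 to 0.9 m from the base axis. Payload 6.1 kg.
Tool frame: the origin (TCP) lies at the very end of the fingers, on their centre line; the grasp point (between the pads) lies ctrl.tcp_to_grasp behind it (ctrl.tcp_to_grasp is the distance from the TCP to the grasp point, in m); z points along the fingers, y is the line along which they close (so a half turn about z gives the same grasp; the last joint's range is limited). The gripper opens to 87 mm and grips with 3 to 60 N. Pads are 19 mm wide; open, the fingers measure 117 mm over their backs; the gripper's body (75 mm by 190 mm) begins 51 mm behind the grasp point.
Start: joints at [-1.415, 0.22, 1.526, -0, 1.395, -0.126], TCP at [0.174, -0.6, 0.193] pointing down, gripper open.
Joint ranges: [-2.98, 2.98], [-0.91, 2.08], [0.09, 2.57], [-1.24, 4.39], [0.2, 2.65], [-2.68, 2.68]. Speed limits (rad/s): [2.57, 2.57, 3.01, 3.14, 3.14, 3.14].

## Interface

Orientations are given as [roll, pitch, yaw] about the fixed x, y, z axes, in that order (R = Rz(yaw) Ry(pitch) Rx(roll)).
In Python, from rig import ctrl gives the robot as it stands. Calls block until the motion is done:
- ctrl.move_to(position, orientation): joint-space move of the TCP to a pose.
- ctrl.move_l(position, ori=None, v=0.15): straight line of the TCP; ori=None keeps the orientation; v is the mean speed in m/s.
- ctrl.move_j(angles): joint-space move.
- ctrl.move_gripper(opening, force=None): finger opening in m; force is the grip in N (None keeps the last); returns when the fingers have stopped.
- ctrl.pause(seconds).
- ctrl.inverse_kinematics(position, orientation): joint angles nearest the present ones, or None.
- ctrl.read_state(): the state.
- ctrl.camera(name): name is "side" or "top" or "wrist"; returns a dict with "img" (480x640x3 uint8, red, green, blue), "fx", "fy", "cx", "cy" (pixels), "extrinsics" (4x4, takes a point from camera to world coordinates). Camera axes: x right, y up, looking along -z (the intrinsics and any distortion apply to the point x, -y, -z); pixel columns grow to the right and rows downward; lengths in m; the calibration is good to about 2 mm. The wrist camera is an equidistant fisheye: a pixel r from the principal point sees the ray r / f radians off the axis. A picture is of the moment at which its call begins. There is no depth.
A pose or a line that the arm cannot do raises ctrl.IKError and nothing moves.
- ctrl.close_job(): hands the job in; it is judged then, once.
The state is a dict: "time_s": time; "joint_pos": joint angles; "joint_vel": joint speeds; "joint_efforts": joint torques, N m; "ee_pos": TCP position; "ee_rot": TCP orientation; "wrist_force": force on the tool from outside, world axes, zero at the start; "moment": the same for the moment, N m; "grip_width": finger opening in m; "grip_force": force on a finger pad.
Only numpy, scipy, OpenCV 4.12 (cv2) and the standard library are available. Lean on these libraries where they do the work, as an engineer would, in place of code of your own. Each camera call takes 0.05 s, during which the arm holds its last target. There are 200 camera calls.

## Working session

There is one attempt and no reset: what is moved stays moved. The work goes in short steps, each a Python script; the robot and the scene stay as the last script left them, time stands still between calls to the robot, and variables do not carry over. Pictures are saved under pics/ and viewed, at most 10 in all, crops included, and the job is handed in when it is done.

```bash
ls; mkdir -p pics; python3 - <<'E'
from rig import ctrl
import cv2,numpy as np
for n in("top","side"):
    c=ctrl.camera(n); cv2.imwrite(f"pics/{n}0.png",c["img"][:,:,::-1])
    np.set_printoptions(precision=4,suppress=True)
    print(n,c["fx"],c["fy"],c["cx"],c["cy"],c["extrinsics"],[k for k in c])
print(ctrl.tcp_to_grasp,ctrl.read_state())
E
```

```text
pics
top 513.4246138773257 513.4246138773257 319.46992365920875 236.46041410575103 [[-0.027   0.9818 -0.1881  0.3967]
 [-0.9996 -0.0281 -0.0031  0.0126]
 [-0.0083  0.1879  0.9822  0.9952]
 [ 0.      0.      0.      1.    ]] ['img', 'fx', 'fy', 'cx', 'cy', 'extrinsics']
side 451.41627084754805 451.41627084754805 315.9185249490715 237.79117481957766 [[-0.9736  0.1458 -0.1758  0.4419]
 [-0.2284 -0.6397  0.7339  0.5179]
 [-0.0055  0.7547  0.6561  0.5428]
 [ 0.      0.      0.      1.    ]] ['img', 'fx', 'fy', 'cx', 'cy', 'extrinsics']
0.0187 {'time_s': 0.1, 'joint_pos': array([-1.4151,  0.2212,  1.5275, -0.    ,  1.3947, -0.1261]), 'joint_vel': array([-0.0007, -0.0013, -0.0017, -0.0003, -0.0024, -0.0002]), 'joint_efforts': array([  0.0001, -49.5946, -38.852 ,   0.0702,   0.0516,  -0.0001]), 'ee_pos': array([ 0.1737, -0.5997,  0.1922]), 'ee_rot': array([-3.1398, -0.0002,  0.2818]), 'wrist_force': array([ 0.7563, -0.4466, -0.2563]), 'moment': array([-0.0068,  0.0398,  0.0455]), 'grip_force': 0.0, 'grip_width': 0.08727532593184674}
```

View pics/top0.png

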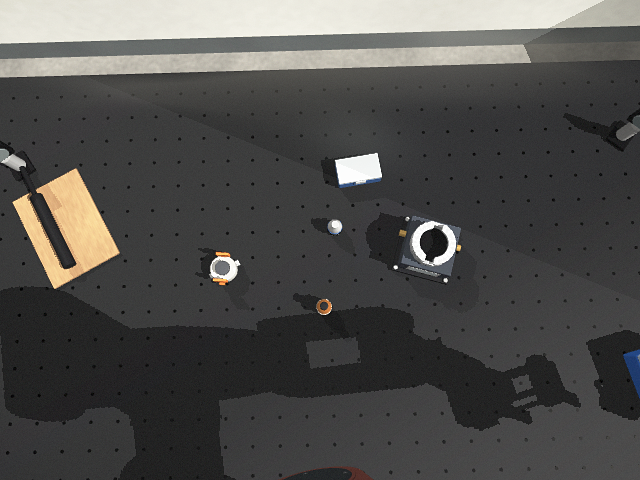

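View pics/side0.png

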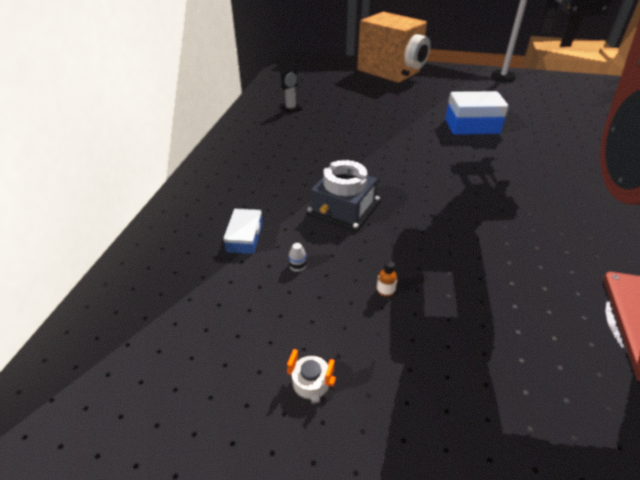

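The top view shows the cap at about (224,268), the ring at (433,243), the slide box at (358,170), the objective at (335,227) and the oil bottle at (324,307). The side view agrees. I'll segment the cap and ring and look at enlarged crops.

```bash
cat > h.py <<'E'
import numpy as np,cv2
from rig import ctrl
np.set_printoptions(precision=4,suppress=True)
def ray(c,u,v,fish=False):
    x=(u-c["cx"])/c["fx"];y=(v-c["cy"])/c["fy"]
    if fish:
        r=np.hypot(x,y); s=np.sin(r)/r if r>1e-9 else 1; d=np.array([x*s,-y*s,-np.cos(r)])
    else: d=np.array([x,-y,-1.])
    E=np.array(c["extrinsics"]); return E[:3,3],E[:3,:3]@d
def at(c,u,v,z,fish=False):
    o,d=ray(c,u,v,fish); return (o+d*(z-o[2])/d[2])
def blobs(m,amin):
    n,l,s,ce=cv2.connectedComponentsWithStats(m.astype(np.uint8)); return [(ce[i],s[i]) for i in range(1,n) if s[i][4]>=amin]
def orange(img):
    h=cv2.cvtColor(img,cv2.COLOR_RGB2HSV); return (h[...,0]<18)&(h[...,1]>170)&(h[...,2]>130)
E
python3 - <<'E'
from h import *
c=ctrl.camera("top"); im=c["img"]
m=orange(im)
for ce,s in blobs(m,8): print("or",ce,s, at(c,*ce,.0525)[:2])
g=(im.min(2)>150); g[:120]=0
for ce,s in blobs(g,30): print("wh",ce,s, at(c,*ce,.086)[:2],at(c,*ce,.03)[:2])
# ring outer circle
for ce,s in blobs(g,30):
    if abs(ce[0]-433)<15 and abs(ce[1]-243)<15:
        pass
a=cv2.resize(im[208:283,395:470],(600,600),interpolation=cv2.INTER_CUBIC)[:,:,::-1]
cv2.imwrite("pics/ring.png",a)
for n,u,v in(("obj",335,227),("oil",324,307),("sl",358,170)): print(n,at(c,u,v,.045)[:2])
E
```

```text
or [223.7826 255.0435] [216 253  14   4  23] [0.5471 0.1944]
or [221.7083 281.5833] [215 280  13   5  24] [0.4978 0.1978]
or [326.1081 307.5946] [320 300  11  13  37] [0.445 0.007]
wh [358.1492 168.6342] [ 335  153   47   32 1099] [ 0.6963 -0.0594] [ 0.7148 -0.0639]
wh [ 14.0881 161.4145] [  1 154  25  17 193] [0.7295 0.5808] [0.75   0.6158]
wh [ 93.0469 221.5227] [ 75 187  43  67 639] [0.6102 0.4266] [0.6234 0.4521]
wh [ 20.1383 203.9574] [ 13 195  15  25  94] [0.6471 0.5627] [0.6626 0.5966]
wh [ 30.6098 211.1707] [ 26 204   9  14  41] [0.6329 0.5423] [0.6475 0.5749]
wh [ 27.1667 229.8333] [ 23 219   9  22  36] [0.5982 0.5458] [0.6106 0.5787]
wh [336.4158 225.7921] [331 220  11  13 101] [ 0.5895 -0.0157] [ 0.6014 -0.0175]
wh [433.5896 242.8018] [412 221  44  45 792] [ 0.5533 -0.189 ] [ 0.563  -0.2014]
wh [224.7    267.9973] [209 256  31  25 370] [0.5183 0.1861] [0.5258 0.1968]
wh [ 52.     269.3243] [ 47 265  11   8  37] [0.5246 0.4954] [0.5325 0.5251]
wh [ 56.898  278.9796] [ 51 273  12  12  49] [0.507  0.4854] [0.5138 0.5145]
obj [ 0.596  -0.0142]
oil [0.4466 0.0108]
sl [ 0.7071 -0.0623]
```

View pics/ring.png

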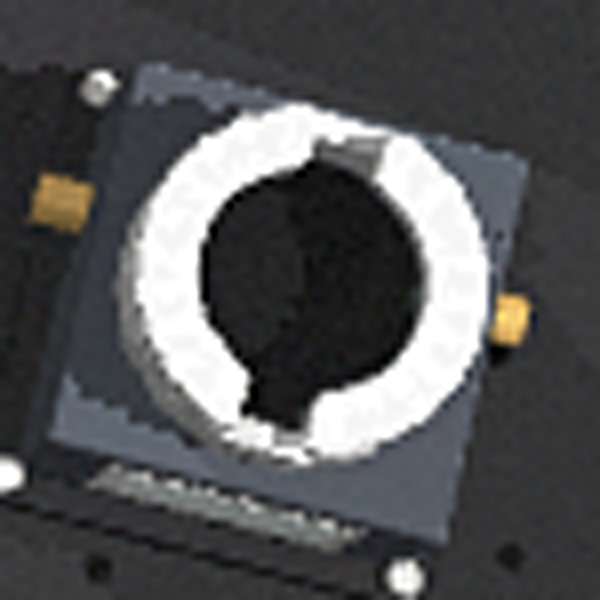

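The ring crop shows slots at about (345,150) and (280,415), so the slot line is roughly -14° in world. The chamber edges lie near -13°. The cap measures about (0.522, 0.196) with x at about -4°, and the ears are 49 mm apart centre to centre, as expected. I'll move on and take wrist views over both.

```bash
python3 - <<'E'
from h import *
def shot(n):
    c=ctrl.camera("wrist"); im=c["img"]; np.savez(f"{n}.npz",**c); E=np.array(c["extrinsics"]); print(n,c["fx"],c["cx"],c["cy"],E); return c
ctrl.move_to([.553,-.189,.25],[np.pi,0,np.radians(76)])
a=shot("wr")
print(ctrl.read_state()["time_s"])
ctrl.move_to([.522,.196,.16],[np.pi,0,np.radians(86)])
b=shot("wc"); s=ctrl.read_state(); print(s["time_s"],s["ee_pos"],s["ee_rot"])
for ce,st in blobs(orange(b["img"]),20): print(ce,st,at(b,*ce,.0525,True))
cv2.imwrite("pics/w.png",np.hstack([cv2.resize(x["img"],(400,300)) for x in(a,b)])[:,:,::-1])
E
```

```text
wr 371.64829954431775 328.02813607997143 237.24700443054874 [[ 0.9701  0.2342  0.0631  0.5697]
 [-0.2425  0.9372  0.2506 -0.1217]
 [-0.0004 -0.2584  0.966   0.442 ]
 [ 0.      0.      0.      1.    ]]
2.225
wc 371.64829954431775 328.02813607997143 237.24700443054874 [[ 0.9975  0.0679  0.0172  0.5274]
 [-0.0701  0.9637  0.2578  0.2653]
 [ 0.0009 -0.2584  0.9661  0.3526]
 [ 0.      0.      0.      1.    ]]
3.75 [0.5228 0.1949 0.1605] [3.1406 0.0001 1.4993]
```

View pics/w.png

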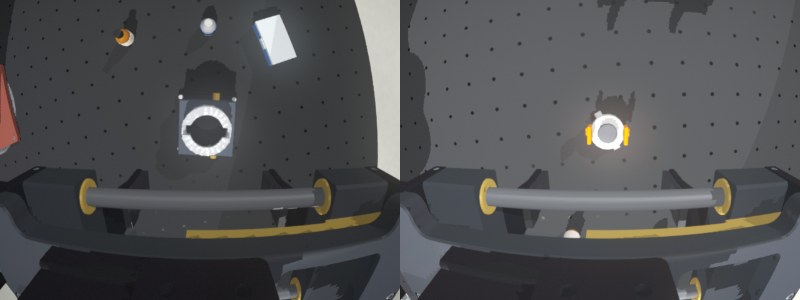

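The wrist views show the ring at about (207,131) of the left half and the cap at (607,132), tabs left and right. Next, metric rectified crops: ring-top plane z=0.086 and ear-top plane z=0.0525.

```bash
python3 - <<'E'
from h import *
def rect(c,x0,y0,z,half,n=400):
    # image: right=+x, up=+y
    E=np.array(c["extrinsics"]); s=np.linspace(-half,half,n)
    X,Y=np.meshgrid(x0+s,y0-s); P=np.stack([X,Y,np.full_like(X,z)],-1)
    p=(P-E[:3,3])@E[:3,:3]; p=p*[1,-1,-1]
    r=np.hypot(p[...,0],p[...,1]); th=np.arctan2(r,p[...,2])
    return cv2.remap(c["img"],(c["cx"]+c["fx"]*th*p[...,0]/r).astype(np.float32),(c["cy"]+c["fy"]*th*p[...,1]/r).astype(np.float32),cv2.INTER_CUBIC)
a=dict(np.load("wr.npz"));b=dict(np.load("wc.npz"))
A=rect(a,.553,-.189,.086,.06); B=rect(b,.522,.196,.0525,.05)
cv2.imwrite("pics/rect.png",np.hstack([A,B])[:,:,::-1])
# ring: outer circle / bore fit from bright mask
g=(A.min(2)>140).astype(np.uint8); n,l,s,ce=cv2.connectedComponentsWithStats(g); i=1+np.argmax(s[1:,4]); m=(l==i).astype(np.uint8)
k=.12/399; w=lambda u,v:(.553+(u-199.5)*k,-.189-(v-199.5)*k)
cs,_=cv2.findContours(m,cv2.RETR_EXTERNAL,cv2.CHAIN_APPROX_NONE); o=max(cs,key=len)
(u,v),r=cv2.minEnclosingCircle(o); print("outer",w(u,v),r*k)
# bright-fraction polar profile at radii 28..32 mm about the centre
for cu,cv_ in((u,v),):
  th=np.radians(np.arange(0,360,1))
  f=np.mean([cv2.remap(A.min(2).astype(np.float32),(cu+R/k*np.cos(th)).astype(np.float32)[None],(cv_-R/k*np.sin(th)).astype(np.float32)[None],1)[0] for R in(.0285,.029,.0295,.03)],0)
  d=np.where(f<120)[0]; print("dark angles",d)
h=cv2.cvtColor(B,cv2.COLOR_RGB2HSV); mo=(h[...,0]<28)&(h[...,1]>150)&(h[...,2]>150)
k2=.1/399
for c_,st in blobs(mo,100): print("ear",.522+(c_[0]-199.5)*k2,.196-(c_[1]-199.5)*k2,st[2:4]*k2,st[4]*k2*k2)
E
```

```text
outer (0.5551595890360668, -0.18788211128406956) 0.04089490847480028
dark angles [147 148 149 150 151 152 153 154 155 156 157 158 159 160 161 162 163 164
 165 166 167 168 169 170 171 172 173 174 329 330 331 332 333 334 335 336
 337 338 339 340 341 342 343 344 345 346 347 348 349 350 351 352 353 354
 355]
ear 0.5018978614869225 0.2059308609725698 [0.0083 0.0268] 0.00016344118441467077
ear 0.5507410235956977 0.2016737749982055 [0.0083 0.0271] 0.000155715102292071
```

View pics/rect.png

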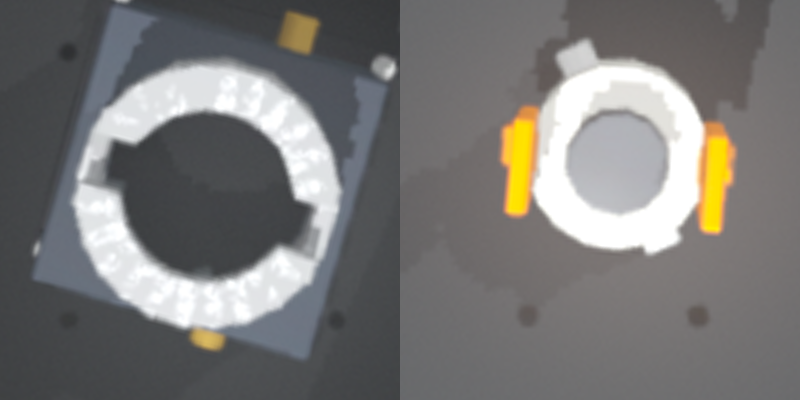

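The rectified view puts the slots at left (113,160) and right (308,225), a line of about -18.5°. The ear line is at about -5°. The two cameras differ by a few mm, so I'll refine with circle fits at known heights from both, once the arm has settled.

```bash
cat >> h.py <<'E'
def rect(c,x0,y0,z,half,n=600,fish=True,img=None):
    E=np.array(c["extrinsics"]); s=np.linspace(-half,half,n)
    X,Y=np.meshgrid(x0+s,y0-s); P=np.stack([X,Y,np.full_like(X,z)],-1)
    p=(P-E[:3,3])@E[:3,:3]; p=p*[1,-1,-1]
    if fish:
        r=np.hypot(p[...,0],p[...,1]); q=np.arctan2(r,p[...,2])/r
    else: q=1/p[...,2]
    return cv2.remap(c["img"] if img is None else img,(c["cx"]+c["fx"]*q*p[...,0]).astype(np.float32),(c["cy"]+c["fy"]*q*p[...,1]).astype(np.float32),cv2.INTER_CUBIC)
def circ(c,x0,y0,z,R,half,fish,sign):
    # centre maximising the radial gradient (sign +1: bright inside)
    n=600; A=cv2.GaussianBlur(rect(c,x0,y0,z,half,n,fish).min(2).astype(np.float32),(0,0),4); A=np.clip(A,0,200); k=2*half/(n-1)
    th=np.radians(np.arange(0,360,2)); best=None
    g=np.arange(-.012,.0121,.0005)
    for dx in g:
        for dy in g:
            S=[cv2.remap(A,((dx+r*np.cos(th))/k+(n-1)/2).astype(np.float32)[None],((n-1)/2-(dy+r*np.sin(th))/k).astype(np.float32)[None],1)[0] for r in(R-.0012,R+.0012)]
            v=np.mean(np.clip(sign*(S[0]-S[1]),0,80))
            if best is None or v>best[0]: best=(v,x0+dx,y0+dy)
    return np.array(best)
E
python3 - <<'E'
from h import *
ctrl.pause(.3); b=ctrl.camera("wrist"); np.savez("wc2.npz",**b); s=ctrl.read_state(); print(s["ee_pos"],s["ee_rot"],b["extrinsics"][:3,3])
t=ctrl.camera("top"); a=dict(np.load("wr.npz"))
print("cap wrist plug",circ(b,.524,.2,.03,.0243,.05,True,1),"crown",circ(b,.524,.2,.04,.014,.05,True,-1))
print("ring wrist out",circ(a,.554,-.189,.086,.04,.06,True,1),"bore",circ(a,.554,-.189,.086,.026,.06,True,-1))
np.savez("t.npz",**t)
print("ring top out",circ(t,.554,-.189,.086,.04,.06,False,1),"bore",circ(t,.554,-.189,.086,.026,.06,False,-1))
E
```

```text
[0.5222 0.1956 0.1601] [ 3.1414 -0.0001  1.5003] [0.5271 0.2657 0.3523]
cap wrist plug [51.3366  0.5265  0.2015] crown [19.7789  0.5265  0.2035]
ring wrist out [76.8995  0.555  -0.188 ] bore [64.9023  0.555  -0.1875]
ring top out [72.9524  0.5535 -0.189 ] bore [71.4081  0.5545 -0.189 ]
```

```bash
python3 - <<'E'
from h import *
t=dict(np.load("t.npz")); t["img"]=cv2.imread("pics/top0.png")[:,:,::-1].copy()
b=dict(np.load("wc2.npz"))
print("cap top plug",circ(t,.524,.2,.03,.0243,.05,False,1),circ(t,.524,.2,.04,.014,.05,False,-1))
A=rect(b,.5265,.2015,.0525,.04,400); T=rect(t,.5265,.2015,.0525,.04,400,False)
cv2.imwrite("pics/cap2.png",np.hstack([A,T])[:,:,::-1])
# slot directions, both cameras, antipodal
th=np.radians(np.arange(0,360,.5))
for c,f,x,y in((dict(np.load("wr.npz")),True,.555,-.1878),(t,False,.554,-.189)):
    R=cv2.GaussianBlur(rect(c,x,y,.086,.05,600,f).min(2).astype(np.float32),(0,0),2);k=.1/599
    p=np.mean([cv2.remap(R,(299.5+r/k*np.cos(th)).astype(np.float32)[None],(299.5-r/k*np.sin(th)).astype(np.float32)[None],1)[0] for r in(.028,.029,.03,.031)],0)
    for L in(100,130,160):
        d=np.degrees(th[p<L]); d=np.where(d>270,d-360,d); a1=d[(abs(d+18)<40)]; a2=d[abs(d-162)<40]; print(L,a1.min(),a1.max(),a2.min(),a2.max(),(a1.min()+a1.max()+a2.min()+a2.max()-360)/4)
    # chamber yaw left by eye
E
```

```text
cap top plug [46.5249  0.5255  0.201 ] [69.7863  0.526   0.2005]
100 -30.0 -5.0 148.0 172.5 -18.625
130 -31.5 -4.5 147.0 174.5 -18.625
160 -33.0 -3.5 146.5 176.0 -18.5
100 -31.0 -5.5 147.5 174.5 -18.625
130 -32.5 -4.5 147.0 175.5 -18.625
160 -33.0 -4.0 146.5 176.0 -18.625
```

View pics/cap2.png

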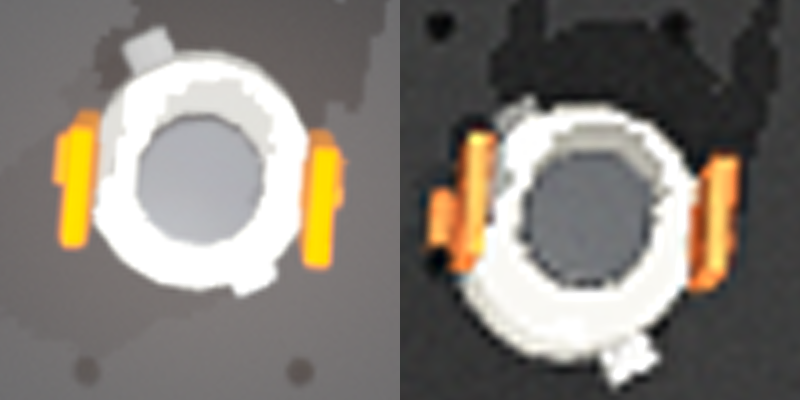

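Both views agree. The cap is at (0.526, 0.2015) with yaw about -5.3°: ears at (78,180) and (320,207), lug line at -65°. The ring is at (0.5545, -0.1885) with the slot line at -18.6°. Now the grasp.

```bash
python3 - <<'E'
from h import *
o=[np.pi,0,np.radians(84.7)]
def st(t): s=ctrl.read_state(); print(t,s["time_s"],s["ee_pos"],np.degrees(s["ee_rot"][2]),s["wrist_force"],s["moment"],s["grip_width"],s["grip_force"])
ctrl.move_to([.526,.2015,.09],o)
ctrl.move_l([.526,.2015,.0295],o,v=.06); ctrl.pause(.3); st("down")
ctrl.move_gripper(.055,18); st("pre")
ctrl.move_gripper(.03,18); ctrl.pause(.4); st("grip")
ctrl.move_l([.526,.2015,.06],o,v=.05); ctrl.pause(.4); st("lift")
c=ctrl.camera("side"); cv2.imwrite("pics/lift.png",cv2.resize(c["img"][280:440,220:430],(788,600),interpolation=cv2.INTER_CUBIC)[:,:,::-1])
E
```

```text
down 5.9917 [0.5262 0.2016 0.0298] 84.69875117896169 [ 0.6563 -0.5538 -0.3112] [ 0.0171 -0.0964  0.0013] 0.08713370084668715 0.0
pre 6.825 [0.526  0.2015 0.0295] 84.6996108845942 [ 0.4854 -0.8548 -0.1125] [-0.0666 -0.0975  0.0275] 0.05532235815705533 0.0
grip 7.9667 [0.526  0.2015 0.0295] 84.70083788399418 [ 0.5426  0.5988 -0.4224] [ 0.0036 -0.0683  0.0079] 0.03029049082914199 0.0
lift 9.125 [0.5259 0.2015 0.0598] 84.69987664560708 [-0.0275  0.0179 -1.1392] [-0.0556 -0.0761 -0.0047] 0.02988983121829262 0.0
```

View pics/lift.png

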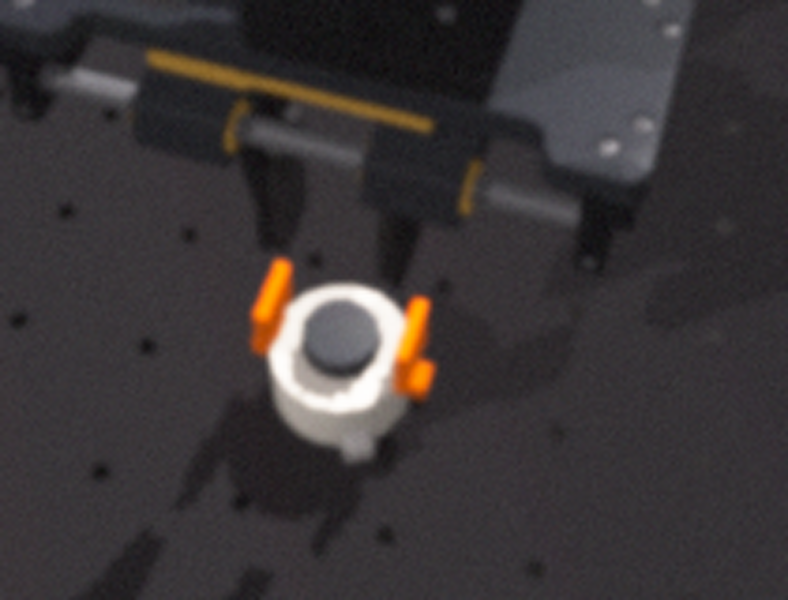

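The side view shows the fingers closed behind the cap, with tips at about (280,245) and (400,285) and the crown at (340,335). The cap has not been touched, so I'll check the geometry against the side camera.

```bash
python3 - <<'E'
from h import *
c=ctrl.camera("side")
f=lambda u,v:(220+u/788*210,280+v/600*160)
print("crown",at(c,*f(340,335),.04),"tips",at(c,*f(280,245),.06),at(c,*f(400,285),.06))
t=ctrl.camera("top"); 
b=ctrl.camera("wrist"); print("wrist", b["extrinsics"][:3,3]); np.savez("w3.npz",**b)
def proj(c,P,fish):
    E=np.array(c["extrinsics"]); p=(np.array(P)-E[:3,3])@E[:3,:3]*[1,-1,-1]
    r=np.hypot(p[0],p[1]); q=np.arctan2(r,p[2])/r if fish else 1/p[2]
    return c["cx"]+c["fx"]*q*p[0],c["cy"]+c["fy"]*q*p[1]
for n,P in(("cap crown",(.526,.2015,.04)),("tcp",(.526,.2015,.06))): print(n,"side",proj(c,P,0),"top",proj(t,P,0),"wrist",proj(b,P,1))
img=np.hstack([cv2.resize(t["img"][200:320,170:290],(400,400),interpolation=2),cv2.resize(b["img"],(400,400))])
cv2.imwrite("pics/chk.png",img[:,:,::-1])
E
```

```text
crown [0.525  0.2052 0.04  ] tips [0.5499 0.1881 0.06  ] [0.5067 0.1946 0.06  ]
wrist [0.5323 0.2715 0.2521]
cap crown side (np.float64(310.5066351612372), np.float64(366.72126038513477)) top (np.float64(221.17772718128947), np.float64(267.287676118033)) wrist (np.float64(328.25096876455336), np.float64(259.17263935638283))
tcp side (np.float64(310.29321504875287), np.float64(357.63600252399766)) top (np.float64(219.04047214052088), np.float64(265.88419729392797)) wrist (np.float64(328.26789001113116), np.float64(270.60846610754345))
```

View pics/chk.png

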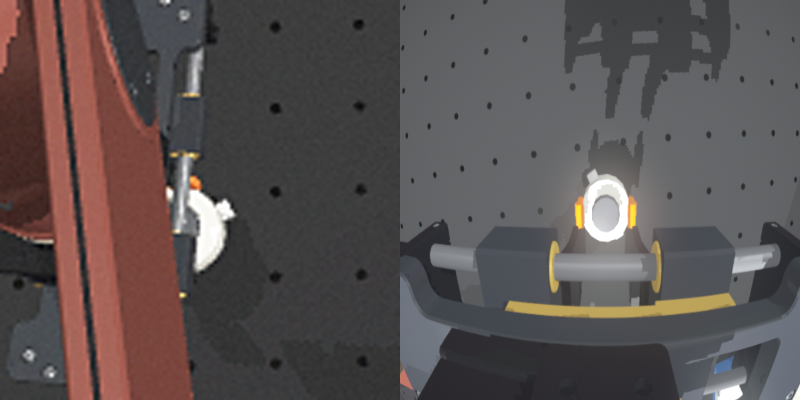

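The wrist and top views (crown at chk (605,213)) confirm the cap position, so the question is where the fingertips really are. I'll find them by opening the fingers and differencing images.

```bash
cat >> h.py <<'E'
def proj(c,P,fish):
    E=np.array(c["extrinsics"]); p=(np.array(P)-E[:3,3])@E[:3,:3]*[1,-1,-1]
    r=np.hypot(p[0],p[1]); q=np.arctan2(r,p[2])/r if fish else 1/p[2]
    return np.array([c["cx"]+c["fx"]*q*p[0],c["cy"]+c["fy"]*q*p[1]])
E
python3 - <<'E'
from h import *
o=[np.pi,0,np.radians(84.7)]
ctrl.move_l([.526,.2015,.16],o,v=.15); ctrl.pause(.3)
i0={n:ctrl.camera(n) for n in("side","wrist")}
ctrl.move_gripper(.08,18); ctrl.pause(.2)
i1={n:ctrl.camera(n) for n in("side","wrist")}
s=ctrl.read_state(); tc=s["ee_pos"]; print(tc,s["ee_rot"],s["time_s"],s["grip_width"],proj(i1["side"],tc,0),proj(i1["wrist"],tc,1))
ya=np.array([np.cos(np.radians(-5.3)),np.sin(np.radians(-5.3)),0])
for sgn in(-1,1): print("exp open tip",[proj(i1[n],tc+sgn*.0475*ya,n=="wrist") for n in i1],"closed",[proj(i0[n],tc+sgn*.0225*ya,n=="wrist") for n in i0])
out=[]
for n in i1:
    d=cv2.absdiff(i0[n]["img"],i1[n]["img"]).max(2)>25
    print(n,[(ce.round(),st) for ce,st in blobs(d,60)])
P=proj(i1["side"],tc,0).astype(int); a=i1["side"]["img"][P[1]-75:P[1]+75,P[0]-75:P[0]+75]
P=np.array([328,260]); b=i1["wrist"]["img"][P[1]-150:P[1]+150,P[0]-150:P[0]+150]
G=lambda x:np.clip(255*(x/255.)**.6,0,255).astype(np.uint8)
cv2.imwrite("pics/tips.png",np.hstack([cv2.resize(G(a),(400,400),interpolation=2),cv2.resize(G(b),(400,400),interpolation=2)])[:,:,::-1])
E
```

```text
[0.526  0.2015 0.16  ] [ 3.1415 -0.      1.4783] 11.9 0.08013739658419818 [309.0362 305.0133] [328.263 270.593]
exp open tip [array([350.6613, 315.6087]), array([243.3658, 269.9439])] closed [array([328.5103, 309.9703]), array([288.0015, 270.6448])]
exp open tip [array([269.2954, 294.8976]), array([413.1257, 270.0803])] closed [array([289.9847, 300.1639]), array([369.7946, 270.7326])]
side [(array([308., 122.]), array([260, 108,  94,  21, 236], dtype=int32)), (array([295., 149.]), array([270, 141,  54,  12, 114], dtype=int32)), (array([257., 196.]), array([246, 191,  24,  11, 138], dtype=int32)), (array([275., 199.]), array([272, 192,   7,  16,  73], dtype=int32)), (array([258., 237.]), array([ 221,  213,   79,   57, 1580], dtype=int32)), (array([323., 236.]), array([299, 230,  40,  12, 212], dtype=int32)), (array([330., 253.]), array([316, 247,  29,  18, 253], dtype=int32)), (array([349., 259.]), array([346, 250,   8,  19,  92], dtype=int32)), (array([266., 266.]), array([256, 252,  21,  32, 313], dtype=int32)), (array([368., 262.]), array([353, 255,  29,  18, 254], dtype=int32)), (
[... 1020 characters left out ...]
 139,  272,  145,  109, 8529], dtype=int32)), (array([468., 285.]), array([ 436,  272,   56,   29, 1148], dtype=int32)), (array([447., 329.]), array([ 367,  275,  159,   92, 6625], dtype=int32)), (array([599., 288.]), array([580, 274,  32,  30, 175], dtype=int32)), (array([567., 310.]), array([ 531,  294,   78,   35, 1974], dtype=int32)), (array([223., 344.]), array([218, 336,  13,  18, 177], dtype=int32)), (array([566., 353.]), array([ 526,  340,   80,   27, 1185], dtype=int32)), (array([376., 361.]), array([370, 354,  13,  14, 157], dtype=int32)), (array([519., 449.]), array([ 485,  424,   70,   50, 2028], dtype=int32)), (array([461., 466.]), array([443, 445,  36,  35, 585], dtype=int32))]
```

View pics/tips.png

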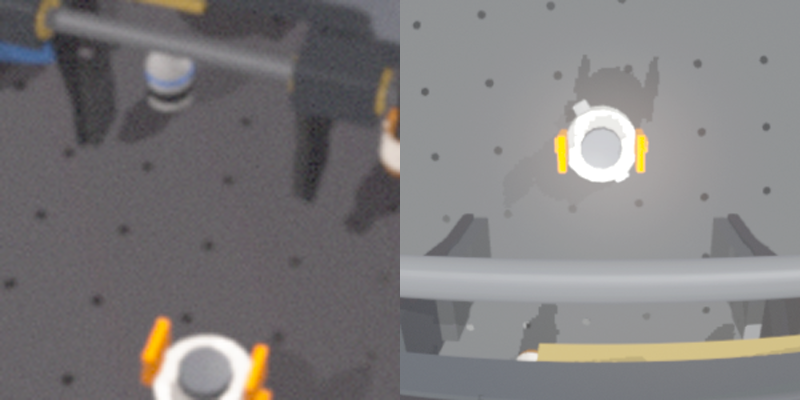

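The tips (side crop (90,143) and (308,198), wrist row about 273) sit about 22 mm higher than the reported TCP. That explains the miss. I'll confirm by feel, touching the bench gently around the cap with open fingers, then grip at the right height.

```bash
python3 - <<'E'
from h import *
x,y=.526,.202; o=[np.pi,0,np.radians(84.7)]
ctrl.move_gripper(.087,18)
ctrl.move_l([x,y,.015],o,v=.15); ctrl.pause(.2)
f0=ctrl.read_state()["wrist_force"]; z=.015
while z>-.032:
    z-=.002 if z>-.01 else .001; ctrl.move_l([x,y,z],o,v=.03)
    s=ctrl.read_state(); df=s["wrist_force"]-f0
    if abs(df[2])>4 or np.hypot(*df[:2])>5: break
print("contact",z,s["ee_pos"],df,s["moment"],s["time_s"])
ctrl.move_l([x,y,z+.006],o,v=.05); ctrl.pause(.2); s=ctrl.read_state(); print(s["wrist_force"]-f0,s["ee_pos"],s["grip_width"],s["time_s"])
E
```

```text
contact -0.030000000000000016 [ 0.5262  0.202  -0.0289] [-3.8558 -0.6559 10.2833] [-0.2263  0.5695  0.0275] 21.6833
[-0.2652  0.6301  0.8505] [ 0.5257  0.2019 -0.0243] 0.087242898599967 22.15
```

Bench contact is at ee z ≈ -0.0285, so the real fingertips are about 28.5 mm above the reported TCP. I'll grip with tips at 30 mm (ee z = 0.0015).

```bash
cat >> h.py <<'E'
def st(t): s=ctrl.read_state(); print(t,round(s["time_s"],2),s["ee_pos"],np.degrees(s["ee_rot"]).round(2),s["wrist_force"],s["moment"],round(s["grip_width"],4),s["grip_force"]); return s
E
python3 - <<'E'
from h import *
x,y=.526,.2015; o=[np.pi,0,np.radians(84.7)]
ctrl.move_l([x,y,.0015],o,v=.1); ctrl.pause(.1)
ctrl.move_gripper(.036,18); ctrl.pause(.2); s=st("grip")
if s["grip_force"]>5:
    ctrl.move_l([x,y,.04],o,v=.08); ctrl.pause(.2); s=st("lift")
E
```

```text
grip 23.72 [0.5261 0.2015 0.0017] [179.99  -0.    84.7 ] [-1.4188  0.1978  3.7597] [-0.1439  0.2369  0.0227] 0.0406 18.000575602054596
lift 24.55 [0.5254 0.2014 0.0393] [-179.93    0.02   84.7 ] [-0.3319  0.169  -2.0899] [-0.0161 -0.0954  0.0117] 0.0405 17.999660968780518
```

Gripped at 18 N (width 40.5 mm) and lifted, weight seen. Now carry it to the ring and lower by feel.

```bash
cat >> h.py <<'E'
def lower(x,y,o,z,zend,step=.0015,lim=6,v=.03,f0=None):
    if f0 is None: f0=ctrl.read_state()["wrist_force"]
    while z>zend+1e-6:
        z=max(z-step,zend); ctrl.move_l([x,y,z],o,v=v)
        s=ctrl.read_state(); d=s["wrist_force"]-f0
        if d[2]>lim or np.hypot(*d[:2])>lim: break
    print("z",round(z,4),"df",d,"m",s["moment"],"t",round(s["time_s"],2),"ee",s["ee_pos"]); return z,d
E
python3 - <<'E'
from h import *
o0=[np.pi,0,np.radians(84.7)]; o=[np.pi,0,np.radians(131.4)]; x,y=.5545,-.1885
ctrl.move_l([.526,.2015,.1],o0,v=.15)
ctrl.move_to([x,y,.105],o); ctrl.pause(.4); s=st("hover"); np.save("f0.npy",s["wrist_force"])
ctrl.move_l([x,y,.09],o,v=.08)
lower(x,y,o,.09,.0735,f0=s["wrist_force"])
E
```

```text
hover 26.95 [ 0.5547 -0.1881  0.1051] [180.     0.01 131.44] [ 0.2695  0.3684 -1.5408] [ 0.0518 -0.1217  0.0143] 0.0406 17.999730706214905
z 0.0735 df [-0.5469 -0.2827 -0.4865] m [ 0.0314 -0.1364  0.0153] t 30.04 ee [ 0.5544 -0.1885  0.0733]
```

The lugs are already in the slots without force. Continue to home.

```bash
python3 - <<'E'
from h import *
o=[np.pi,0,np.radians(131.4)]; x,y=.5545,-.1885
z,d=lower(x,y,o,.0735,.056,step=.001,lim=5,f0=np.load("f0.npy"))
ctrl.pause(.2); st("home?")
E
```

```text
z 0.0605 df [-2.5994  1.5476  7.6416] m [ 0.2887  0.3474 -0.0304] t 33.29 ee [ 0.5548 -0.1887  0.0617]
home? 33.49 [ 0.5548 -0.1886  0.0617] [179.99   0.03 131.41] [-1.8303  0.8621  5.9106] [ 0.2434  0.3083 -0.0119] 0.0408 18.000755310058594
```

Home at ee z 0.0617, as predicted. Now turn clockwise, watching the moment.

```bash
python3 - <<'E'
from h import *
x,y,z=.5545,-.1885,.0612
s=st("0"); m0=s["moment"][2]; a=131.4
for b in(120,105,90,80,*np.arange(78,63,-1.5)):
    ctrl.move_l([x,y,z],[np.pi,0,np.radians(b)],v=.15)
    s=ctrl.read_state(); w=s["wrist_force"]; dm=s["moment"][2]-m0
    print(b,round(np.degrees(s["ee_rot"][2]),2),"dm",round(dm,3),"F",w.round(1),round(s["time_s"],2),s["ee_pos"][2].round(4))
    if abs(dm)>.3 or np.abs(w).max()>14: break
E
```

```text
0 33.49 [ 0.5548 -0.1886  0.0617] [179.99   0.03 131.41] [-1.8303  0.8621  5.9106] [ 0.2434  0.3083 -0.0119] 0.0408 18.000755310058594
120 120.19 dm -0.019 F [-0.7 -1.1  2.6] 33.84 0.0617
105 105.27 dm 0.018 F [-0.  -0.3  4.2] 34.25 0.0617
90 90.32 dm 0.002 F [-0.4 -0.7  5.4] 34.66 0.0617
80 80.32 dm 0.021 F [-0.3 -0.2  5.2] 34.98 0.0617
78.0 78.33 dm -0.023 F [-0.5 -0.7  5.9] 35.23 0.0617
76.5 76.84 dm -0.057 F [-1.3 -0.6  5.6] 35.48 0.0617
75.0 75.34 dm -0.051 F [-0.  -0.7  5.4] 35.73 0.0617
73.5 73.84 dm 0.007 F [-0.4 -1.1  5.6] 35.98 0.0617
72.0 72.34 dm -0.06 F [-0.9 -1.4  5.4] 36.23 0.0617
70.5 70.85 dm 0.026 F [-0.3  0.2  6.2] 36.48 0.0617
69.0 69.39 dm 0.358 F [ 0.  -0.1  6. ] 36.73 0.0617
```

Stop met at about 70°, close to the 71.4° expected. Ease off a little, release and look.

```bash
python3 - <<'E'
from h import *
x,y=.5545,-.1885; o=[np.pi,0,np.radians(70.3)]
ctrl.move_l([x,y,.0617],o,v=.1); ctrl.pause(.1); st("relieved")
ctrl.move_gripper(.06); st("open"); ctrl.move_gripper(.08); ctrl.pause(.1)
ctrl.move_l([x,y,.16],o,v=.15)
ctrl.move_to([x,y-.02,.25],[np.pi,0,np.radians(76)]); ctrl.pause(.3); st("clear")
c=ctrl.camera("wrist"); s=ctrl.camera("side")
A=rect(c,.5545,-.1885,.1125,.05,400); 
P=proj(s,[.5545,-.1885,.09],0).astype(int); B=cv2.resize(s["img"][P[1]-50:P[1]+50,P[0]-50:P[0]+50],(400,400),interpolation=2)
cv2.imwrite("pics/end.png",np.hstack([A,B])[:,:,::-1])
h=cv2.cvtColor(A,cv2.COLOR_RGB2HSV); m=(h[...,0]<28)&(h[...,1]>150)&(h[...,2]>130);k=.1/399
for ce,q in blobs(m,60): print(.5545+(ce[0]-199.5)*k,-.1885-(ce[1]-199.5)*k,q)
E
```

```text
relieved 37.08 [ 0.5548 -0.1886  0.0617] [179.96  -0.01  70.38] [ 2.0753 -1.5769  1.7766] [-0.2126 -0.3132  0.1068] 0.0409 18.000052571296692
open 37.75 [ 0.5542 -0.1884  0.0614] [-179.96   -0.     70.3 ] [-0.4687  0.5652 -1.0345] [-0.004  -0.1152 -0.0126] 0.0599 0.0
clear 40.09 [ 0.5538 -0.2079  0.2482] [-179.83   -0.04   76.01] [-0.5788  0.2502 -0.3668] [-0.0356 -0.063   0.0057] 0.0801 0.0
0.532238194879153 -0.17822325575397802 [  89  116   48   92 2138]
0.5788432567097935 -0.19417821702226928 [ 274  177   47   94 2095]
```

View pics/end.png

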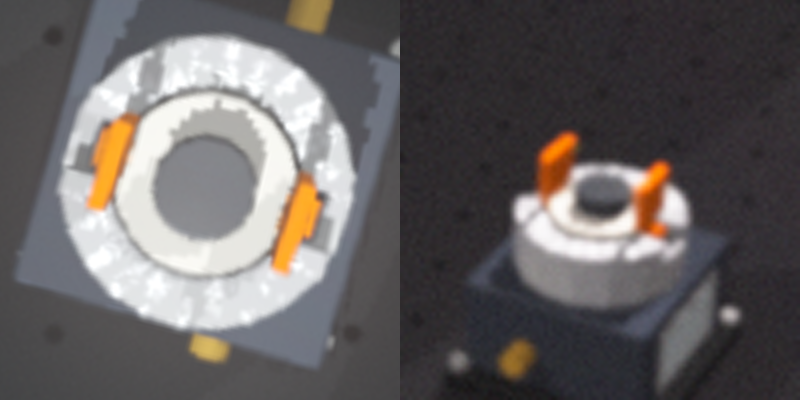

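The picture shows the cap level in the ring, with the ears at (113,160) and (297,222). They are 49 mm apart, so both tabs are fully sprung, and their line is at -19°, with the teeth in the slots. Handing in.

```bash
python3 -c "
from rig import ctrl
print(ctrl.close_job())"
```

```text
the job is handed in; nothing more can be done
None
```

The job is handed in at about 40 s of the 61 s allowed: the cap is fully home, turned clockwise to its stop, and both tabs have sprung out into the slots. The first grasp closed on air without touching the cap, because the real fingertips sit about 28 mm above the reported TCP.

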